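# Hook the crate of red potatoes out from under the draining shelf

### The job

The small green crate of red potatoes has been pushed too far back under the low draining shelf to be reached by hand. Take the pull hook off its rest, drop its tip inside the crate behind the rim bar that faces the open front, and drag the crate out along the table until all of it stands in front of the shelf with a good two centimetres to spare, upright and with its four potatoes still in it; then lay the hook back in its rest as it was and let go. Never touch the crate with the gripper or arm, only with the hook, and leave the crate of yellow potatoes, the pusher, the spray bottle and the bowl alone.

Things in the scene. Friction and masses are not known exactly. Their poses are not given: they have to be found in the camera images.
- shelf: Fixed low draining shelf of bare steel tubes, 390 wide (y), 400 mm deep (x); origin on the table below it; x from its front to its back, y along its width, z up. Front edge at x = -190. Tubes at z = 250 to 270, y = -195 to 195; open at front and sides. Uprights 30 mm square at x = 205, y = +-185 on feet 8 mm high; a gusset runs from each (z = 170) to the shelf at x = 110. Discs on top at x > 105, up to z = 330.
- shelf_front (a point): Middle of the shelf's front tube (20 mm thick), on its axis, 260 mm above the table and 10 mm behind the shelf's front edge; axes of the shelf. Two crates stand under the shelf at about y = -85 and 85 mm, their near rim bars 155 to 180 mm behind the front edge. The hook is only that long, so the gripper must lean back 30 to 45 degrees to bring it in under this tube.
- red_crate: Green slotted crate with four red potatoes: 190 (x) x 130 (y) x 100 mm high, open on top, 0.25 to 0.5 kg, slides on its flat bottom. Origin at the centre of its underside; x from its near end (facing the shelf's front) to its far end, z up. Walls 5 mm, floor 4 mm. The potatoes reach at most 50 mm above the table.
- red_crate_rim (a point): Middle of the top face of the red-potato crate's near rim bar: -91, 0, 100 mm from the crate's origin, same axes. The bar is 8 mm thick (x), 14 mm high, 130 mm long; under it the end has a hand-hole 84 mm wide and 24 mm high.
- yellow_crate_rim (a point): Bystander: the same rim point on the other crate, of the same build, holding yellow potatoes (0.65 kg). It stands beside the red one under the shelf, about 40 mm from it; which is left or right varies.
- hook_rest: Fixed white rest for the hook: base plate 130 x 70 x 8 mm with two V-forks 6 mm thick at x = 40 and -45 mm. V sides slope at 45 degrees; bottom of the V at z = 46, top at 63 mm, 34 mm wide inside. Origin on the table under the plate's centre; x along the hook as it lies, towards its tip; z up. The hook's shank lies in it with its axis at z = 52 mm.
- hook_grip (a point): Centre of the pull hook's handle: blue, 90 mm long (x), 24 mm wide (y, flat sides), 28 mm high (z). In line with it a steel shank 9 mm thick, bend 165 mm in +x from here, where the rod turns down (-z). x points from handle to tip. Starts level in its rest, this point at -105, 0, 52 mm in the rest's axes, handle free behind the rear fork. 0.12 kg.
- hook_tip (a point): Centre of the rounded end of the hook's tip, rod radius 4.5 mm: 160 mm in x and -32 mm in z from hook_grip, so the tip leans 9 degrees back towards the handle. Same axes.
- hook: The pull hook; origin on the shank's axis at the bend, 165 mm in x from hook_grip, same axes; centre of mass about 80 mm in -x from the bend.
- potato1_c (a point): Centre of a loose red potato, 64 mm long and 44 mm thick, lying on the floor of the red-potato crate (0.07 kg).
- potato2_c (a point): Centre of a loose red potato, 64 mm long and 44 mm thick, lying on the floor of the red-potato crate (0.07 kg).
- potato3_c (a point): Centre of a loose red potato, 64 mm long and 44 mm thick, lying on the floor of the red-potato crate (0.07 kg).
- potato4_c (a point): Centre of a loose red potato, 64 mm long and 44 mm thick, lying on the floor of the red-potato crate (0.07 kg).
- pusher: Bystander: loose blue fluted pusher of a wedge cutter standing on its white disc, 96 mm across and 69 mm high; origin under its centre.
- spray_bottle: Bystander: loose white bottle with a red cap, 70 mm across and 190 mm high, standing in front of the yellow-potato crate just outside the shelf, so beside the way out of the red one; origin under its centre.
- bowl: Bystander: loose steel bowl, 120 mm across and 50 mm high; origin under its centre.
Mind the look-alikes: they are no part of the job. What is shaped like the hook_rest but black or brown is not meant.

How it is judged:
By the outcome, as a careful person would: the job done as asked, in the order asked, and still so for the second after the job is handed in, with the robot touching nothing.
It also fails if it takes over 53 s, if anything falls off the work surface, if the arm or the gripper's body presses on something with over 40 N, if the wrist force passes 120 N, or if a joint passes its speed limit or range.

### The arm

A 7-joint arm with a two-finger parallel gripper is mounted at the origin on the work surface. World frame = base frame: x ahead of the robot, y to its left, z up, the work surface at z = 0. Lengths are in mm, angles in rad, forces in N, time in s.
With the tool pointing down it reaches from about 425 to 950 mm from the base axis. Payload 16.7 kg.
Tool frame: the origin (TCP) lies at the very end of the fingers, on their centre line; the grasp point (between the pads) lies tcp_to_grasp behind it (tcp_to_grasp is the distance from the TCP to the grasp point, in mm); z points along the fingers, y is the line along which they close (so a half turn about z gives the same grasp; the last joint's range is limited). The gripper opens to 94 mm and grips with 3 to 60 N. Pads are 16 mm wide; open, the fingers measure 119 mm over their backs; the gripper's body (75 mm by 177 mm) begins 78 mm behind the grasp point.
Start: joints at [1.161, 0.426, 0.074, 1.606, -0.034, 1.111, -0.067], TCP at [173.369, -652.317, 205.467] pointing down, gripper open.
Joint ranges: [-2.85, 2.85], [-0.5, 2.14], [-1.23, 1.37], [0.21, 2.46], [-1.02, 4.16], [0.16, 2.05], [-2.73, 2.73]. Speed limits (rad/s): [1.89, 1.89, 2.39, 2.39, 3.01, 3.01, 3.01].

### API

Orientations are given as a rotation vector (axis times angle).
In Python, from cell import * gives the robot as it stands. Calls block until the motion is done:
- move_ptp(position, orientation): joint-space move of the TCP to a pose.
- move_linear(position, velocity=150, frame=None): straight line of the TCP; frame=None keeps the orientation; velocity is the mean speed in mm/s.
- movej(angles): joint-space move.
- gripper_to(opening, force=None): finger opening in mm; force is the grip in N (None keeps the last); returns when the fingers have stopped.
- hold(seconds).
- ik(position, orientation): joint angles nearest the present ones, or None.
- grab_frame(name): name is "side" or "top"; returns a dict with "frame" (400x640x3 uint8, blue, green, red), "range_z" (400x640 float32, mm along the optical axis (not along the pixel's ray), 0 where there is no reading), "mtx" (3x3 intrinsics, pixels), "R" (3x3) and "t" (3): a world point X has camera coordinates R X + t. Camera axes: x right, y down, z forward; pixel columns grow to the right and rows downward; lengths in mm; the calibration is good to about 2 mm. A picture is of the moment at which its call begins.
A pose or a line that the arm cannot do raises MotionError and nothing moves.
- job_done(): hands the job in; it is judged then, once.
Trained networks look in the newest picture that a camera, given by its name, has taken for a name from the list of things; names that differ only in an ending like _2 or _b are one class to them, and where a whole thing is asked for, a point or a joint stands for the part that bears it (a point fixed in the world has none). Each returns a list of dicts, best first, with "score" (0 to 1); they miss things now and then, are a little off and sometimes report something else, mostly with a low value. They report only what shows in the picture. A call takes as long as a camera call. They do not tell look-alikes from the thing itself.
- cut_out(target, camera): "mask" (400x640 bool, what is visible of it) and "centre" ([column, row] in pixels, amid what is visible of it).
- landmark_of(target, camera): "centre" ([column, row] in pixels: a listed point, or the origin of a listed thing).
Readings, each from a call of its own:
- current_t(): time.
- current_joint_positions(): joint angles.
- current_joint_vel(): joint speeds.
- current_joint_torque(): joint torques, N m.
- current_tcp_pos(): TCP position.
- current_tcp_rot(): TCP orientation.
- current_contact_force(): force on the tool from outside, world axes, zero at the start.
- current_ft_torque(): the same for the moment, N m.
- current_width(): finger opening in mm.
- current_grasp_force(): force on a finger pad.
Only numpy, scipy, OpenCV 4.12 (cv2) and the standard library are available. Lean on these libraries where they do the work, as an engineer would, in place of code of your own. Each camera call takes 0.05 s, during which the arm holds its last target. There are 200 camera calls.

## Working session

There is one attempt and no reset: what is moved stays moved. The work goes in short steps, each a Python script; the robot and the scene stay as the last script left them, time stands still between calls to the robot, and variables do not carry over. Pictures are saved under pics/ and viewed, at most 10 in all, crops included, and the job is handed in when it is done.

```bash
ls; mkdir -p pics
cat > h.py <<'E'
from cell import *
import numpy as np, cv2
from scipy.spatial.transform import Rotation as Ro
def w(f,uv,z=None):
    """pixel -> world by depth (median 5x5) or given camera depth"""
    u,v=uv
    if z is None:
        p=f["range_z"][max(0,int(v)-2):int(v)+3,max(0,int(u)-2):int(u)+3]; p=p[p>0]
        if len(p)==0: return None
        z=np.median(p)
    c=z*np.linalg.inv(f["mtx"])@[u,v,1]
    return np.asarray(f["R"]).T@(c-np.asarray(f["t"]).ravel())
def proj(f,X):
    c=np.asarray(f["R"])@X+np.asarray(f["t"]).ravel(); p=np.asarray(f["mtx"])@c; return p[:2]/p[2]
def tri(fs,uvs):
    A=[];b=[]
    for f,uv in zip(fs,uvs):
        R=np.asarray(f["R"]);t=np.asarray(f["t"]).ravel()
        d=R.T@np.linalg.inv(f["mtx"])@[*uv,1];d/=np.linalg.norm(d);o=-R.T@t
        P=np.eye(3)-np.outer(d,d);A.append(P);b.append(P@o)
    return np.linalg.lstsq(np.vstack(A),np.hstack(b),rcond=None)[0]
E
python3 - <<'E'
from h import *
np.set_printoptions(precision=1,suppress=True)
F={}
for c in("side","top"):
    f=F[c]=grab_frame(c); cv2.imwrite(f"pics/{c}0.png",f["frame"])
    print(c,f["mtx"].ravel(),"pos",-f["R"].T@f["t"],f["R"][2])
for n in["shelf","shelf_front","red_crate","red_crate_rim","yellow_crate_rim","hook_rest","hook_grip","hook_tip","hook","spray_bottle","bowl","pusher"]:
    for c in F:
        for r in landmark_of(n,c)[:3]: print(n,c,round(r["score"],2),np.array(r["centre"]),w(F[c],r["centre"]))
print(current_t(),current_tcp_rot())
E
```

```text
pics
side [389.5   0.  319.5   0.  389.5 204.6   0.    0.    1. ] pos [1190.9  377.   917.2] [-0.6 -0.4 -0.7]
top [412.9   0.  319.3   0.  412.9 197.3   0.    0.    1. ] pos [ 279.9  -27.9 1338.4] [ 0.2  0.  -1. ]
shelf_front side 0.95 [379.5 205.5] [531.7 154.  270. ]
shelf_front side 0.39 [440.2 252.2] [597.1 324.5 263.1]
shelf_front top 0.68 [257.3 201.4] [517.7 140.3 261.1]
shelf_front top 0.46 [197.3 185.3] [624.9 384.7   1.7]
red_crate side 0.84 [445.3 339.1] [688.  396.5 100.2]
red_crate top 0.85 [195.  186.9] [619.  391.6   2.4]
red_crate_rim side 0.74 [417.2 298.4] [726.5 319.9 255.5]
red_crate_rim side 0.45 [366.6 242.4] [471.7 108.2  50.2]
red_crate_rim top 0.81 [216.1 179. ] [622.2 298.7  96.7]
yellow_crate_rim side 0.94 [439.7 254.1] [601.6 325.  261.9]
yellow_crate_rim top 0.93 [204.5 231.9] [432.  273.8 261.8]
yellow_crate_rim top 0.4 [424.2 251.3] [ 416.9 -351.1   66.1]
yellow_crate_rim top 0.33 [211.2 177.6] [580.8 269.4 259.8]
hook_rest side 0.96 [301.6 177.3] [ 263.1 -247.6    7.8]
hook_rest side 0.87 [322.9 218.3] [411.1 -73.9   8.5]
hook_rest side 0.85 [204.7 187
[... 313 characters left out ...]
p top 0.35 [369.7 238.8] [ 460.  -191.7    0.6]
hook_tip side 0.78 [283.3 215.6] [ 462.1 -196.2    6.7]
hook_tip top 0.79 [375. 238.] [ 456.1 -202.1   51.4]
hook_tip top 0.52 [174.8 194.3] [569.9 422.2  96.6]
hook side 0.68 [284.8 204. ] [ 410.3 -224.7    4.1]
hook top 0.83 [372.4 236.6] [ 466.8 -200.     4.9]
spray_bottle side 0.84 [364.9 244.6] [473.2 104.2  39.7]
spray_bottle top 0.82 [281.  241.3] [426.7  82.8 145.6]
bowl side 0.62 [212.7 229.8] [ 624.2 -361.5    4.1]
bowl top 0.96 [419.1 190.1] [ 627.  -356.7    3.7]
bowl top 0.56 [387.  245.3] [ 439.3 -246.4    8.7]
pusher side 0.76 [316.2 328.7] [791.2 122.9  67.1]
pusher top 0.86 [281.2 146.6] [746.3 104.1  63.9]
1.3 [-3.1 -0.4 -0. ]
```

View pics/side0.png

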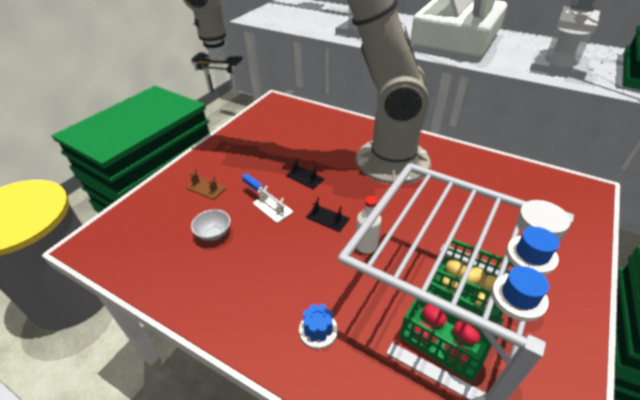

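View pics/top0.png

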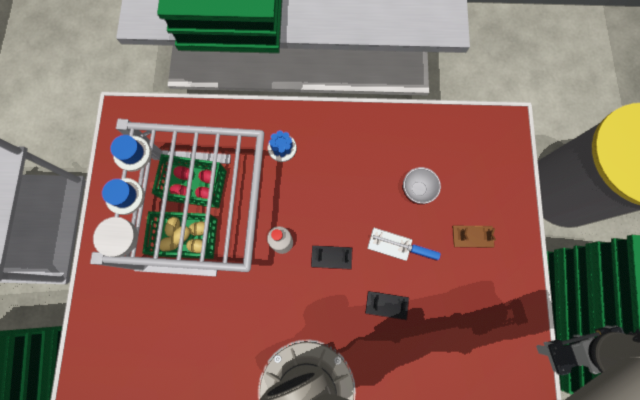

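The red crate is at top px (193,180) and the yellow one at (182,237), under the shelf, whose front tube is at column ~255 and faces −y. There are four rests: white (389,244), brown (473,236), and black at (331,257) and (386,305). The white one, holding the blue-handled hook (handle 425,253), is the one meant. I'll measure from both views and confirm it in a crop.

```bash
cat >> h.py <<'E'
def cloud(f):
    z=f["range_z"];v,u=np.mgrid[:400,:640]
    c=np.stack([(u)*z,(v)*z,z],-1)@np.linalg.inv(f["mtx"]).T
    P=(c-np.asarray(f["t"]).ravel())@np.asarray(f["R"])
    P[z<=0]=np.nan
    return P
def line(p):
    c=np.median(p,0) if len(p)<3 else p.mean(0); d=np.linalg.svd(p-c,full_matrices=False)[2][0]; return c,d*np.sign(d[1])
E
python3 - <<'E'
from h import *
np.set_printoptions(precision=1,suppress=True)
crop=[]
for c in("side","top"):
    f=grab_frame(c);P=cloud(f);I=f["frame"];H=cv2.cvtColor(I,cv2.COLOR_BGR2HSV).astype(int);X,Y,Z=np.moveaxis(P,-1,0)
    np.savez(f"{c}.npz",P=P,I=I,M=f["mtx"],R=f["R"],t=f["t"])
    h,s,v=np.moveaxis(H,-1,0)
    blue=(h>100)&(h<130)&(s>120)&(X>350)&(X<520)&(Y>-420)&(Y<-280)&(Z>20)
    p=P[blue];print(c,"handle n",len(p),"mean",p.mean(0),"dir",line(p)[1],"zmax",np.percentile(p[:,2],[50,90]))
    T=p-line(p)[0];d=line(p[:,:2])[1];print(" extent",np.percentile(p[:,:2]@d,[1,99]), "width",np.percentile(p[:,:2]@[-d[1],d[0]],[1,50,99]))
    white=(s<70)&(X>400)&(X<520)&(Y>-330)&(Y<-170)
    pl=P[white&(Z>4)&(Z<13)];r=cv2.minAreaRect(pl[:,:2].astype(np.float32));print(" plate",r,pl[:,2].mean())
    sh=P[white&(Z>40)];print(" above40",len(sh));print(sh[np.argsort(sh[:,1])][::max(1,len(sh)//25)])
    tube=P[(s<90)&(Z>255)&(Z<285)&(X>300)&(X<850)&(Y>50)&(Y<560)]
    fr=tube[tube[:,1]<np.percentile(tube[:,1],2)+40];
    print(" tube bbox",tube.min(0),tube.max(0)); print(" rect",cv2.minAreaRect(tube[:,:2].astype(np.float32)))
    g=(h>45)&(h<85)&(s>100)&(Z>88)&(Z<108)&(X>350)&(X<800)&(Y>150)&(Y<560)
    for nm,lo,hi in(("red",540,760),("yel",350,540)):
        q=P[g&(X>lo)&(X<hi)]; print(nm,len(q),q.mean(0),"x",np.percentile(q[:,0],[1,99]),"y",np.percentile(q[:,1],[1,5,95,99]),cv2.minAreaRect(q[:,:2].astype(np.float32)))
top=cv2.resize(np.load("top.npz")["I"][210:280,310:500],None,fx=4,fy=4,interpolation=cv2.INTER_CUBIC)
cr=cv2.resize(np.load("top.npz")["I"][115:285,90:300],None,fx=3.6,fy=3.6,interpolation=cv2.INTER_CUBIC)[:, :]
cv2.imwrite("pics/c1.png",top)
cv2.imwrite("pics/c2.png",cr[:590])
E
```

```text
side handle n 127 mean [ 421.7 -349.7   64. ] dir [ 0.3  1.  -0. ] zmax [65.4 68.5]
 extent [-260.8 -180. ] width [-511.4 -505.  -489.7]
 plate ((444.91851806640625, -252.94296264648438), (133.77076721191406, 71.39022064208984), 73.6747055053711) 8.631804062847685
 above40 149
[[ 434.3 -319.3   42. ]
 [ 430.9 -310.5   61.1]
 [ 432.4 -305.3   60. ]
 [ 434.6 -302.5   40.3]
 [ 440.  -300.7   54.3]
 [ 436.8 -298.4   57.3]
 [ 449.2 -296.7   63.1]
 [ 436.9 -295.3   49.7]
 [ 440.1 -293.8   43.8]
 [ 415.8 -292.1   61.9]
 [ 426.  -289.6   57.1]
 [ 440.9 -282.9   58. ]
 [ 436.5 -274.3   53.8]
 [ 446.6 -266.9   55.9]
 [ 441.9 -262.2   54.3]
 [ 450.  -252.3   56. ]
 [ 448.2 -245.3   57.6]
 [ 453.2 -238.    55.8]
 [ 450.8 -231.6   56.8]
 [ 455.6 -224.    59.5]
 [ 457.2 -219.6   53.9]
 [ 467.8 -217.8   41. ]
 [ 468.7 -215.4   56.3]
 [ 460.8 -214.    46. ]
 [ 461.9 -212.1   56.6]
 [ 448.9 -209.6   51.6]
 [ 456.4 -207.8   58.6]
 [ 460.9 -201.1   56.3]
 [ 465.  -195.7   44.4]
 [ 461.1 -193.3   55.5]]
 tube bbox [335.8 137.6 255.1] [743.3 559.6 285. ]
 rect ((535.1123046875, 347.8708801269531), (409.0
[... 1094 characters left out ...]
0.3   50.7]
 [ 456.6 -223.9   52.3]
 [ 453.4 -220.8   52.1]
 [ 450.6 -218.1   48.8]
 [ 458.8 -216.9   57.7]
 [ 442.7 -213.2   60.8]
 [ 458.  -210.    62. ]
 [ 458.9 -204.8   54.9]
 [ 458.6 -198.4   56. ]]
 tube bbox [333.  134.2 255.1] [741.3 556.9 284.8]
 rect ((533.4690551757812, 344.58154296875), (410.0620422363281, 399.4576721191406), 87.65938568115234)
red 434 [624.7 401.   97.5] x [553.1 695.7] y [293.2 297.2 486.9 489.7] ((624.43603515625, 392.96075439453125), (190.4310302734375, 131.0556640625), 82.91932678222656)
yel 422 [448.3 426.6  97.7] x [384.1 513.7] y [310.1 311.3 497.  498.3] ((449.0675354003906, 403.8863220214844), (189.90875244140625, 130.0175018310547), 89.22697448730469)
```

View pics/c1.png

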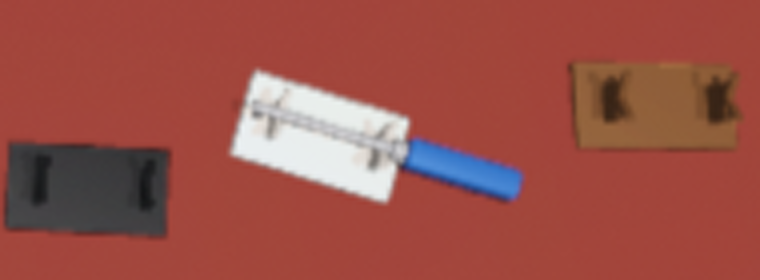

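View pics/c2.png

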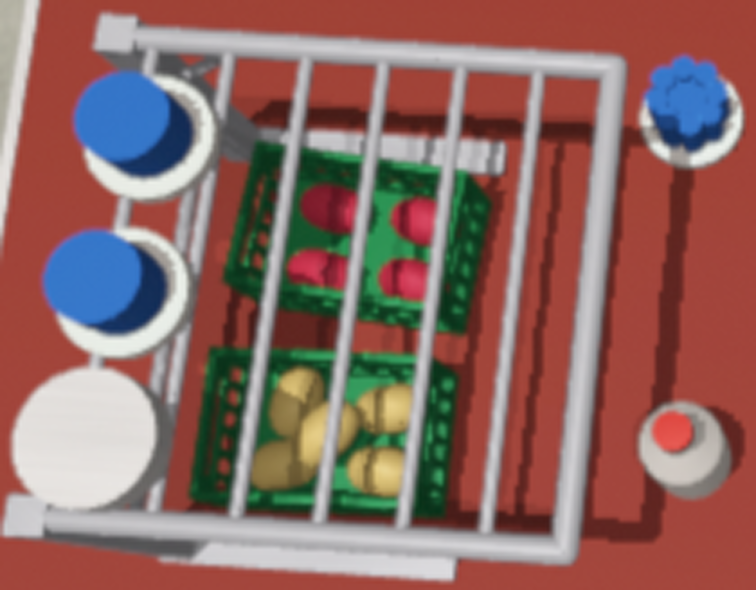

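The crop confirms it: the white rest holds the blue-handled hook, and the black and brown ones are empty look-alikes. Both views agree:

| Item | Position (mm) | Yaw |
|---|---|---|
| White rest | (445,−254) | 74.2° |
| Red crate | (625,394.5), rim z ≈ 99 | 83° |
| Shelf front edge | y ≈ 141 | – |

Next I'll check IK for all waypoints.

```bash
cat >> h.py <<'E'
REST=np.array([445.,-254.2,0]);RY=np.radians(74.2)
CR=np.array([625.,394.5,0]);CY=np.radians(83.)
LEAN=np.radians(38)
def ax(y): return np.array([np.cos(y),np.sin(y),0])
def pose(grip,yaw,lean=LEAN,back=0,sgn=1):
    """TCP position, rotvec for grasp point at grip; hook axis along yaw"""
    e=ax(yaw);z=np.array([0,0,-np.cos(lean)])+np.sin(lean)*e
    y=sgn*np.array([-e[1],e[0],0]);R=np.column_stack([np.cross(y,z),y,z])
    return np.asarray(grip)+z*(tcp_to_grasp-back), Ro.from_matrix(R).as_rotvec()
def V(x,y,z): return np.array([x,y,z],float)
def G0(z=52): return REST-105*ax(RY)+V(0,0,z)
def GC(s,z): return CR+s*ax(CY)+V(0,0,z)   # grip at s along crate axis
E
python3 - <<'E'
from h import *
np.set_printoptions(precision=2,suppress=True)
print(tcp_to_grasp,current_t(),current_joint_positions())
for lean in(32,38,44):
  for s in(1,-1):
    L=np.radians(lean);print(lean,s)
    for n,a in(("above",(G0(),RY,L,90,s)),("grasp",(G0(),RY,L,0,s)),("lift",(G0(150),RY,L,0,s)),("pre",(GC(-460,148),CY,L,0,s)),("in",(GC(-228,148),CY,L,0,s)),("down",(GC(-228,108),CY,L,0,s)),("end",(GC(-642,108),CY,L,0,s)),("endup",(GC(-630,170),CY,L,0,s))):
      p,r=pose(*a);print(n,p,ik(p,r))
E
```

```text
18.8 1.4 [ 1.16  0.43  0.07  1.61 -0.03  1.11 -0.07]
32 1
above [ 406.14 -391.54  112.38] [ 0.69  0.6   0.33  1.73 -0.62  1.31 -2.11]
grasp [ 419.12 -345.65   36.06] [ 0.67  0.66  0.27  1.83 -0.67  1.15 -2.07]
lift [ 419.12 -345.65  134.06] [ 0.63  0.53  0.32  1.79 -0.62  1.29 -2.17]
pre [570.15 -52.18 132.06] [ 0.25  0.45  0.07  1.89 -0.68  1.04 -2.51]
in [598.43 178.09 132.06] [-0.44  0.45  0.45  1.96 -0.98  0.95 -2.63]
down [598.43 178.09  92.06] [-0.29  0.48  0.26  1.98 -0.97  0.85 -2.61]
end [ 547.97 -232.83   92.06] [ 0.44  0.61  0.2   1.74 -0.65  1.19 -2.27]
endup [ 549.44 -220.92  154.06] [ 0.41  0.53  0.22  1.72 -0.63  1.27 -2.35]
32 -1
above [ 406.14 -391.54  112.38] [ 1.17  0.6  -0.34  1.7  -0.29  1.21  0.73]
grasp [ 419.12 -345.65   36.06] [ 1.14  0.67 -0.37  1.8  -0.29  1.03  0.73]
lift [ 419.12 -345.65  134.06] [ 1.14  0.54 -0.37  1.76 -0.32  1.19  0.68]
pre [570.15 -52.18 132.06] [ 0.75  0.51 -0.57  1.86 -0.36  0.94  0.34]
in [598.43 178.09 132.06] [ 0.46  0.5  -0.69  1.91 -0.35  0.7  -0.01]
down [598.43 178.09  92.06] [ 0.44  0.56 -0.68  1.93 -0.34  0.63  0.01]
end [ 
[... 1825 characters left out ...]
.22  1.67 -0.78  1.37 -2.15]
endup [ 549.81 -217.84  156.48] [ 0.47  0.63  0.24  1.67 -0.77  1.44 -2.22]
44 -1
above [ 402.94 -402.82  103.22] [ 1.24  0.74 -0.35  1.59 -0.37  1.36  0.82]
grasp [ 419.97 -342.67   38.48] [ 1.21  0.78 -0.38  1.71 -0.38  1.18  0.83]
lift [ 419.97 -342.67  136.48] [ 1.21  0.64 -0.38  1.69 -0.41  1.32  0.77]
pre [570.53 -49.11 134.48] [ 0.89  0.62 -0.65  1.84 -0.47  1.    0.48]
in [598.81 181.16 134.48] [ 0.54  0.56 -0.68  1.94 -0.66  0.72  0.34]
down [598.81 181.16  94.48] [ 0.53  0.63 -0.67  1.96 -0.66  0.66  0.39]
end [ 548.35 -229.75   94.48] [ 0.99  0.75 -0.48  1.64 -0.38  1.2   0.65]
endup [ 549.81 -217.84  156.48] [ 0.99  0.66 -0.5   1.63 -0.41  1.27  0.6 ]
```

```bash
cat >> h.py <<'E'
GOFF=-12
def P(grip,yaw,back=0): return pose(np.asarray(grip)+GOFF*ax(yaw),yaw,LEAN,back,-1)
E
python3 - <<'E'
from h import *
np.set_printoptions(precision=2,suppress=True)
p,r=P(G0(),RY,90)
gripper_to(60); move_ptp(p,r)
move_linear(P(G0(),RY)[0],100)
print(current_contact_force(),current_t())
gripper_to(10,50); print(current_width(),current_grasp_force(),current_contact_force(),current_t())
move_linear(P(G0(56),RY)[0],40);print(current_contact_force())
move_linear(P(G0(130),RY)[0],120);print(current_width(),current_contact_force(),current_tcp_pos(),current_t())
I=[]
for c in("side","top"):
    f=grab_frame(c); u,v=proj(f,G0(130)+90*ax(RY)); u,v=int(np.clip(u,95,544)),int(np.clip(v,75,324)); I.append(cv2.resize(f["frame"][v-75:v+75,u-95:u+95],None,fx=2.1,fy=3.6 if 0 else 2.1))
    for g in(G0(130)+165*ax(RY),G0(98)+160*ax(RY)): print(c,"exp",proj(f,g))
    for n in("hook","hook_tip"):print(n,[(round(q["score"],2),np.round(q["centre"],1)) for q in landmark_of(n,c)[:2]])
cv2.imwrite("pics/g.png",np.hstack(I))
E
```

```text
[ 0.06  1.14 -1.17] 4.425
23.716886118115706 49.854140281677246 [ 3.93 -1.37  0.9 ] 5.0833
[ 0.78  0.08 -1.95]
23.97805254832779 [ 0.81  0.33 -2.67] [ 416.02 -355.46  114.73] 6.1
side exp [280.17 187.27]
side exp [280.02 194.22]
hook [(0.57, array([282. , 187.2]))]
hook_tip [(0.7, array([281.4, 195.3]))]
top exp [376.66 232.65]
top exp [376.79 234.68]
hook [(0.7, array([375. , 230.7]))]
hook_tip [(0.66, array([377.5, 236.3]))]
```

View pics/g.png

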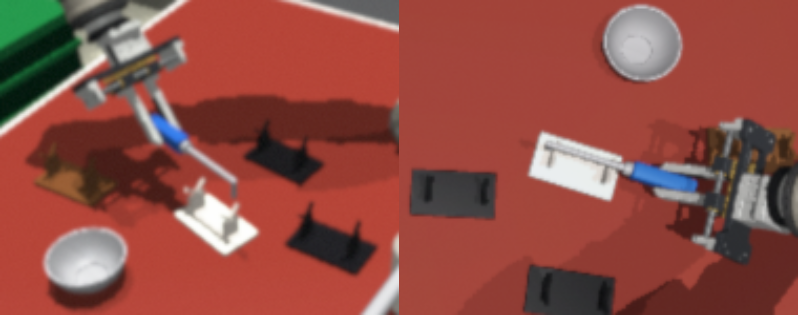

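The hook is lifted and level: its bend and tip sit at side px (282,187) and (281,195), within 2 px of where I expected them. Now I'll enter under the shelf.

Run:
```python
from h import *
np.set_printoptions(precision=2,suppress=True)
p,r=P(GC(-470,145),CY)
move_ptp(p,r);print(current_contact_force(),current_t())
move_linear(P(GC(-228,145),CY)[0],120)
print(current_width(),current_contact_force(),current_t())
I=[]
for c in("side","top"):
    f=grab_frame(c); u,v=proj(f,GC(-90,100)); u,v=int(np.clip(u,75,544)),int(np.clip(v,75,324)); I.append(cv2.resize(f["frame"][v-75:v+75,u-75:u+75],None,fx=2.6,fy=2.6,interpolation=cv2.INTER_CUBIC))
    print(c,"tip exp",proj(f,GC(-68,113)),"bend",proj(f,GC(-63,145)),"origin",u-75,v-75)
    for n in("hook","hook_tip","red_crate_rim"):print(n,[(round(q["score"],2),np.round(q["centre"],1)) for q in landmark_of(n,c)[:2]])
cv2.imwrite("pics/in.png",np.hstack(I))
```

```text
[-0.57 -0.36 -2.06] 7.625
24.079340374537164 [-0.28  0.36 -0.96] 9.7917
side tip exp [426.43 298.74] bend [430.78 292.08] origin 342 222
hook [(0.95, array([432.2, 295.2]))]
hook_tip [(0.64, array([425.9, 297.2]))]
red_crate_rim [(0.78, array([414.9, 297.9]))]
top tip exp [205.49 179.04] bend [201.03 175.91] origin 138 106
hook [(0.72, array([199.6, 177.8]))]
hook_tip [(0.72, array([208.8, 175.5]))]
red_crate_rim [(0.81, array([214.3, 181.2]))]
```

View pics/in.png

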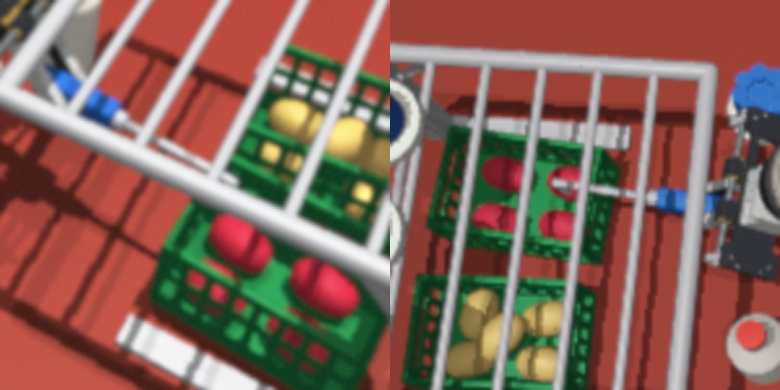

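The hook is over the crate with its bend (top px ~200,177) about 30 mm beyond the near rim (~214,180), clear of the tubes and the potatoes. Now I'll lower and drag.

Run:
```python
from h import *
np.set_printoptions(precision=2,suppress=True)
move_linear(P(GC(-228,107),CY)[0],60);print(current_contact_force(),current_t())
for s,v in((-245,30),(-300,60)):
    move_linear(P(GC(s,107),CY)[0],v);print(s,current_contact_force(),current_width(),current_t())
I=[]
for c in("side","top"):
    f=grab_frame(c);u,v=proj(f,GC(-140,60)); u,v=int(np.clip(u,75,544)),int(np.clip(v,75,324)); I.append(cv2.resize(f["frame"][v-75:v+75,u-75:u+75],None,fx=2.6,fy=2.6,interpolation=cv2.INTER_CUBIC))
    print(c,proj(f,GC(-90-58,100)))
    for n in("red_crate","red_crate_rim"):print(n,[(round(q["score"],2),np.round(q["centre"],1)) for q in landmark_of(n,c)[:2]])
    Q=cloud(f);H=cv2.cvtColor(f["frame"],cv2.COLOR_BGR2HSV).astype(int);h,s_,_=np.moveaxis(H,-1,0);X,Y,Z=np.moveaxis(Q,-1,0)
    q=Q[(h>45)&(h<85)&(s_>100)&(Z>88)&(Z<108)&(X>540)&(X<760)&(Y>-150)&(Y<560)]
    print(cv2.minAreaRect(q[:,:2].astype(np.float32)))
cv2.imwrite("pics/d1.png",np.hstack(I))
```

```text
[ 0.17 -0.13 -0.95] 10.975
-245 [-0.61  0.14 -1.28] 23.970814545031175 11.6917
-300 [ 0.06  0.3  -1.67] 23.862766454344666 12.7583
side [396.01 285.4 ]
red_crate [(0.68, array([423.5, 329. ]))]
red_crate_rim [(0.72, array([396.7, 285.5])), (0.27, array([212.8, 229.4]))]
((618.3120727539062, 341.5916748046875), (186.910888671875, 133.0670928955078), 83.2241439819336)
top [231.88 183.84]
red_crate [(0.69, array([212.9, 187.8]))]
red_crate_rim [(0.61, array([234.6, 182.3]))]
((617.3663940429688, 340.3012390136719), (186.35345458984375, 129.95057678222656), 83.5881576538086)
```

View pics/d1.png

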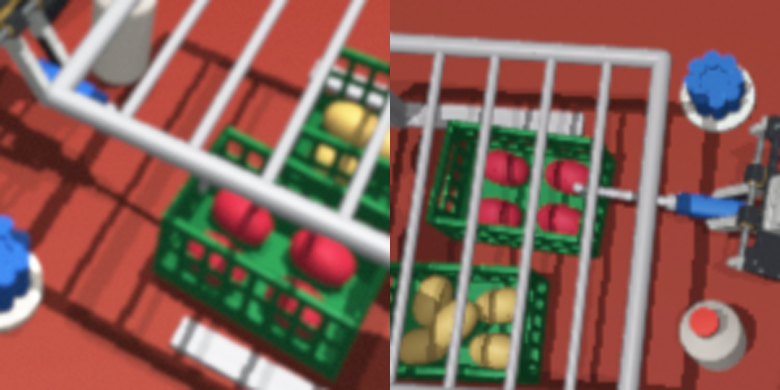

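The crate follows the hook squarely: it has moved ~54 mm, its yaw is unchanged and the four potatoes are in it. Next I'll finish the drag.

Run:
```python
from h import *
np.set_printoptions(precision=2,suppress=True)
move_linear(P(GC(-652,107),CY)[0],70);print(current_contact_force(),current_width(),current_t())
I=[]
for c in("side","top"):
    f=grab_frame(c);u,v=proj(f,GC(-400,60)); u,v=int(np.clip(u,95,544)),int(np.clip(v,75,324)); I.append(cv2.resize(f["frame"][v-75:v+75,u-95:u+95],None,fx=2.1,fy=2.1,interpolation=cv2.INTER_CUBIC))
    Q=cloud(f);H=cv2.cvtColor(f["frame"],cv2.COLOR_BGR2HSV).astype(int);h,s_,_=np.moveaxis(H,-1,0);X,Y,Z=np.moveaxis(Q,-1,0)
    q=Q[(h>45)&(h<85)&(s_>100)&(Z>88)&(Z<108)&(X>480)&(X<760)&(Y>-150)&(Y<280)]
    print(cv2.minAreaRect(q[:,:2].astype(np.float32)),np.percentile(q[:,1],[0.5,99.5]),q[:,2].mean())
    print([np.round(w(f,q_["centre"])) for q_ in landmark_of("shelf_front",c)[:1]])
cv2.imwrite("pics/d2.png",np.hstack(I))
```

```text
[ 0.12  3.48 -1.2 ] 23.630769877319764 18.2333
((574.5794067382812, -5.858406066894531), (187.7211151123047, 132.38743591308594), 83.73046112060547) [-104.59   83.39] 98.06079464713319
[array([537., 156., 268.])]
((573.3512573242188, -10.444137573242188), (189.7454833984375, 130.97128295898438), 84.2345962524414) [-106.8    88.32] 98.40969302089287
[array([521., 141., 262.])]
```

View pics/d2.png

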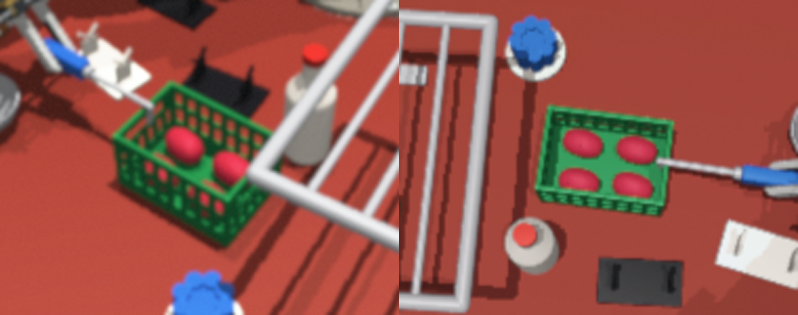

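The crate is out: far edge y ≈ 90 against the shelf front at ≈ 138, upright, with four potatoes. Now I'll unhook and go above the rest.

Run:
```python
from h import *
np.set_printoptions(precision=2,suppress=True)
move_linear(P(GC(-642,107),CY)[0],40);print(current_contact_force())
move_linear(P(GC(-642,175),CY)[0],80);print(current_contact_force(),current_t())
move_ptp(*P(G0(160),RY))
move_linear(P(G0(90),RY)[0],100);print(current_width(),current_contact_force(),current_t())
I=[]
for c in("side","top"):
    f=grab_frame(c);u,v=proj(f,REST+V(0,0,50)); u,v=int(u),int(v); I.append(cv2.resize(f["frame"][v-45:v+45,u-60:u+60],None,fx=3.3,fy=3.3,interpolation=cv2.INTER_CUBIC))
    print(c,"bend",proj(f,G0(90)+165*ax(RY)),"tip",proj(f,G0(58)+160*ax(RY)))
    for n in("hook","hook_tip"):print(n,[(round(q["score"],2),np.round(q["centre"],1)) for q in landmark_of(n,c)[:1]])
    Q=cloud(f);H=cv2.cvtColor(f["frame"],cv2.COLOR_BGR2HSV).astype(int);X,Y,Z=np.moveaxis(Q,-1,0)
    e=ax(RY);D=Q-REST;al=D@e;la=D@V(-e[1],e[0],0)
    m=(abs(la)<25)&(Z>75)&(Z<110)
    for a in range(-50,60,15):
        k=m&(abs(al-a)<7.5);print(a,k.sum(),Q[k][:,2].mean(),np.percentile(Q[k][:,2],90) if k.sum() else 0,la[k].mean())
cv2.imwrite("pics/r.png",np.hstack(I))
```

```text
[ 0.44 -0.07 -1.53]
[ 0.05 -0.79 -1.32] 19.8333
23.787366040575105 [ 0.08  0.2  -1.38] 21.4167
side bend [281.25 196.83] tip [281.08 203.44]
hook [(0.85, array([285.2, 194.1]))]
hook_tip [(0.58, array([283.1, 202.5]))]
-50 25 95.52450983378665 101.27953649737539 -0.06155122894166489
-35 8 94.573807564818 96.95118897869234 0.6358850586431097
-20 10 94.90270295068976 97.10545152629199 0.6315771430582646
-5 9 94.28773197961604 97.23760859110524 0.8802559391184279
10 12 95.3167128403489 98.53878482203886 -0.735139085037579
25 9 94.47129491373705 97.11980534714236 0.09769376135861545
40 12 95.09895205006258 96.65521025544597 -0.6206103217631904
55 14 90.94394854539057 96.93121342738154 0.07001931884368597
top bend [374.84 234.56] tip [375.01 236.48]
hook [(0.86, array([373.1, 235.9]))]
hook_tip [(0.3, array([316.4, 205.4]))]
-50 23 94.48741222219232 99.64127269749243 1.758139935678967
-35 16 93.28193507557711 95.31581692309675 2.0550297390070287
-20 15 92.9006346153137 95.37602258892467 1.404698514587314
-5 14 95.20684864346933 98.52579961696101 1.8901298764356225
10 15 92.9594745865074 96.1434645100723 0.9795337616798998
25 17 93.51507238617303 95.7348092123085 1.2624819629522235
40 14 94.41899668840271 97.27469237153575 1.441878116700364
55 16 91.43896564988322 96.23428940602301 1.3892389456353442
```

View pics/r.png

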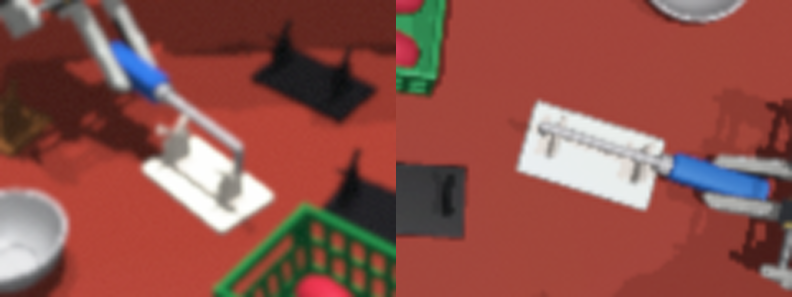

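The shank is level at z ≈ 90 and within 1–2 mm of the fork line along its whole length. Now I'll lay it down.

Run:
```python
from h import *
np.set_printoptions(precision=2,suppress=True)
move_linear(P(G0(58),RY)[0],80);print(current_contact_force())
move_linear(P(G0(52),RY)[0],20);print(current_contact_force())
gripper_to(40); gripper_to(60);print(current_width(),current_contact_force())
move_linear(P(G0(),RY,40)[0],60);move_linear(P(G0(),RY,140)[0],150);hold(.5);print(current_t())
I=[]
for c in("side","top"):
    f=grab_frame(c);u,v=proj(f,REST+V(40,60,50)); u,v=int(u),int(v); I.append(cv2.resize(f["frame"][v-75:v+75,u-95:u+95],None,fx=2.1,fy=2.1,interpolation=cv2.INTER_CUBIC))
    Q=cloud(f);H=cv2.cvtColor(f["frame"],cv2.COLOR_BGR2HSV).astype(int);h,s,_=np.moveaxis(H,-1,0);X,Y,Z=np.moveaxis(Q,-1,0)
    b=Q[(h>100)&(h<130)&(s>120)&(X>350)&(X<520)&(Y>-420)&(Y<-280)&(Z>20)&(Z<80)]
    print(c,"handle",b.mean(0),line(b)[1],np.percentile(b[:,2],[50,90]))
    e=ax(RY);D=Q-REST;al=D@e;la=D@V(-e[1],e[0],0);m=(abs(la)<7)&(Z>48)&(Z<62)
    print("shank z",[round(float(np.median(Z[m&(abs(al-a)<8)])),1) for a in(-25,-5,15,55)])
    q=Q[(h>45)&(h<85)&(s>100)&(Z>88)&(Z<108)&(X>480)&(X<760)&(Y>-150)&(Y<280)]
    print("crate",cv2.minAreaRect(q[:,:2].astype(np.float32)),q[:,2].mean())
    for n in("spray_bottle","bowl","pusher"):print(n,[np.round(q["centre"]) for q in landmark_of(n,c)[:1]])
cv2.imwrite("pics/end.png",np.hstack(I))
```

```text
[-0.55 -0.66 -1.43]
[ 2.68 -1.49  3.99]
59.98658557792733 [ 1.27 -0.12  0.51]
25.8583
side handle [ 420.96 -351.11   63.68] [0.29 0.96 0.  ] [65.07 67.93]
shank z [55.9, 55.3, 57.4, 56.0]
crate ((574.4757080078125, -6.656013488769531), (189.85484313964844, 132.98236083984375), 84.29601287841797) 98.15223768536691
spray_bottle [array([367., 244.])]
bowl []
pusher [array([315., 328.])]
top handle [ 414.99 -354.01   64.88] [ 0.27  0.96 -0.01] [65.07 68.3 ]
shank z [55.9, 55.7, 54.7, 56.2]
crate ((573.4306030273438, -10.308296203613281), (189.7183380126953, 130.023193359375), 84.1291275024414) 98.2725843256131
spray_bottle [array([279., 244.])]
bowl [array([419., 189.])]
pusher [array([280., 148.])]
```

View pics/end.png

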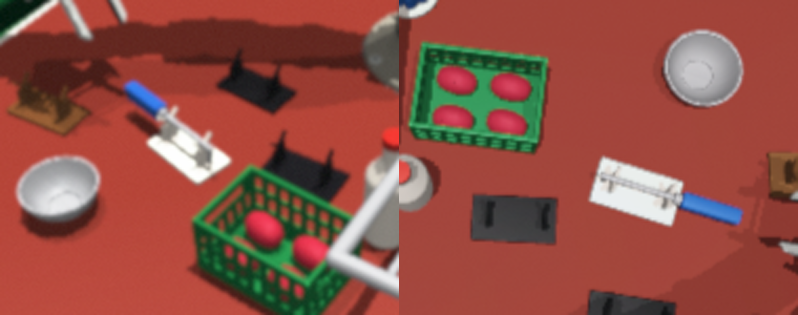

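The hook lies level in the white rest within 1 mm of its start, the crate is out with its four potatoes, and the bystanders are where they were.

```bash
python3 -c "
from h import *
print(job_done())"
```

```text
the job is handed in; nothing more can be done
None
```

The job is handed in: the red-potato crate stands upright about 45 mm clear of the shelf front with its four potatoes in it, the hook is back in its white rest with the gripper clear, and the bottle, bowl and pusher did not move (about 26 s of the 53 s used).

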